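# Ready the deburring spindle

### The arm

A 7-joint arm with a two-finger parallel gripper is mounted at the origin on the work surface. World frame = base frame: x ahead of the robot, y to its left, z up, the work surface at z = 0. Lengths are in m, angles in rad, forces in N, time in s.
With the tool pointing down it reaches from about 0.4 to 0.85 m from the base axis. Payload 4.5 kg.
Tool frame: the origin (TCP) lies midway between the tips of the shut fingers; the grasp point (between the pads) lies grip_depth behind it (grip_depth is the distance from the TCP to the grasp point, in m); z points along the fingers, y is the direction in which the jaws open and shut (so a half turn about z gives the same grasp; the last joint's range is limited). The gripper opens to 85 mm and grips with 20 to 120 N. Pads are 22 mm wide; open, the fingers measure 114 mm over their backs; the gripper's body (76 mm by 85 mm) begins 54 mm behind the grasp point. The pads swing forward as they close: fully open they stand 13 mm farther back than shut.
Start: joints at [-1.233, 0.689, -0.195, 1.565, 0.157, 0.902, -0.215], TCP at [0.187, 0.596, 0.231] pointing down, gripper open.
Joint ranges: [-3.01, 3.01], [-0.46, 2.08], [-1.47, 1.51], [0.13, 2.56], [-1, 4.14], [0.04, 2.09], [-2.66, 2.66]. Speed limits (rad/s): [2.57, 2.57, 3.14, 3.14, 3.14, 3.14, 3.14].

### API

Orientations are given as a unit quaternion [x, y, z, w].
In Python, from bench import movep, line_to, goto_joints, ungrasp, grab, wait, inverse_kinematics, observe, read_camera, calibration, IKError, job_done, grip_depth gives the robot as it stands. Calls block until the motion is done:
- movep(position, orientation): joint-space move of the TCP to a pose.
- line_to(position, v=0.15, ori=None): straight line of the TCP; ori=None keeps the orientation; v is the mean speed in m/s.
- goto_joints(angles): joint-space move.
- ungrasp() and grab(grip_force=None): open the fingers fully, or close them until they stop; grip_force is the grip in N (None keeps the last).
- wait(seconds).
- inverse_kinematics(position, orientation): joint angles nearest the present ones, or None.
- observe(): the state.
- read_camera(name): name is "side" or "top" or "wrist"; returns the picture (420x560x3 uint8, red, green, blue); there is no depth.
- calibration(name): a dict with "fx", "fy", "cx", "cy" (pixels), "extrinsics" (4x4, takes a point from camera to world coordinates). Camera axes: x right, y up, looking along -z (the intrinsics and any distortion apply to the point x, -y, -z); pixel columns grow to the right and rows downward; lengths in m; the calibration is good to about 2 mm. The wrist camera is an equidistant fisheye: a pixel r from the principal point sees the ray r / f radians off the axis. A picture is of the moment at which its call begins: read the wrist's pose just before it. calibration takes no time and is no camera call; for the wrist camera it gives the pose at the moment of the call.
A pose or a line that the arm cannot do raises IKError and nothing moves.
- job_done(): hands the job in, once; it reports no verdict.
The state is a dict: "clock": time; "qpos": joint angles; "joint_vel": joint speeds; "tau": joint torques, N m; "tcp_pos": TCP position; "tool_rot": TCP orientation; "ft_force": force on the tool from outside, world axes, zero at the start; "wrist_torque": the same for the moment, N m; "finger_gap": finger opening in m.
Only numpy, scipy, OpenCV 4.12 (cv2) and the standard library are available. Lean on these libraries where they do the work, as an engineer would, in place of code of your own. Each camera call takes 0.05 s, during which the arm holds its last target. There are 200 camera calls.

### The job

Get the deburring spindle ready to run. Take the red-collared cone bit out of its wooden rack, stand it shank down on the floor of the open chuck and let go, then swing the sleeve's red handle clockwise (seen from above) until all four jaws hold the bit firmly and upright. Then plug the yellow power module fully home in the controller's socket, let go, and last of all throw the controller's lever right over to the on side, leaving everything else where it stands.

Things in the scene. Friction and masses are not known exactly. Their poses are not given: they have to be found in the camera images.
- cone_bit: The bit to load: 100 mm tall, steel shank 16 mm diameter and 50 mm long below, red collar 32 mm diameter from 50 to 74 mm, brass cone from 30 mm down to 8 mm diameter from 74 to 100 mm. Origin at the centre of the flat foot of the shank, z up along the bit; round, so its yaw does not matter. About 0.28 kg. Starts upright in one of the two holes of the rack (either one).
- bit_collar (a point): On the axis of the cone bit, at mid height of its red collar (62 mm above the foot), a good height to grip.
- rack: Fixed wooden block, 150 (x) x 60 (y) x 60 mm high, with two blind 21 mm holes 35 mm deep at x = -45 and +45 mm on its centre line; origin at the centre of its underside. Bits stand on the hole floors, so their collars begin 15 mm above the block.
- chuck_seat (a point): Centre of the flat floor of the chuck, on the sleeve's vertical axis, 60 mm above the table; the foot of the cone bit must stand here. z up. It is the floor of a white fixed spindle housing 120 x 120 x 50 mm high. Round it stand four steel jaws (tops 95 mm above the table) whose faces are 12.5 mm from the axis when fully open, and the sleeve, 80 mm diameter, top 85 mm above the table. With the bit loaded, its collar begins 15 mm above the jaws.
- sleeve (a joint): Angle of the chuck sleeve: 0 fully open (starts at 0 to 0.3), grows as it turns clockwise seen from above, stop at 1.6 rad. It carries all four jaws inwards together, 4 mm per rad, so that the jaws touch the 16 mm shank, centring it, at about 1.13 rad. Before that it takes about 4 to 6 N at the handle, beyond it comes up solid within about 0.15 rad; a push of 8 to 15 N there makes the grip firm. When let go it eases back by up to 0.1 rad and stays tight.
- handle_grip (a point): On the axis of the sleeve's upright red handle (round, 18 mm diameter, 85 mm from the sleeve's axis), 15 mm below its top end; the top is 135 mm above the table and the red part is 62 mm long. It moves with the sleeve; it starts roughly on the robot's side of the chuck and is swung to the left side.
- jaw1: One of the four coupled chuck jaws, steel block 16 x 12 mm and 33 mm high; origin on the chuck's axis 62 mm above the table; it slides towards the axis.
- jaw2: The second jaw, as jaw1.
- jaw3: The third jaw, as jaw1.
- jaw4: The fourth jaw, as jaw1.
- module: Yellow power module to plug in, loose, standing upright on its black tongue on the table, 70 mm high. Tongue 24 (x) x 40 (y) mm and 25 mm long, its lowest 6 mm stepped in to 19 x 35 mm; yellow body above it 36 (x) x 60 (y) x 45 mm high. Origin at the centre of the tongue's lower end, z up. Grip the yellow body across its 36 mm width (x). 0.15 kg.
- module_shoulder (a point): Centre of the underside of the module's yellow body, 25 mm above its origin, where the tongue begins; comes to rest on the controller's top when fully home.
- controller_hole0 (a point): Centre of the mouth of the rectangular socket in the controller's top face, 60 mm above the table; z up, x along the short side. The hole is 28 (x) x 44 (y) mm and 28 mm deep with square edges, so the tongue has 2 mm of play on each side. The tongue fits either way round. The controller is a fixed grey box 100 (x) x 180 (y) x 60 mm high; the socket centre is at y = -45 mm from its middle, and two yellow lines mark its ends.
- switch (a joint): Angle of the controller's lever: 0 off (leaning to the socket frame's -x), 1.0 full on (leaning to +x). Starts at 0 to 0.15. It stays where it is left; about 1 N at the tip moves it.
- switch_tip (a point): Centre of the 26 mm red ball at the end of the lever, 70 mm from its pivot; the pivot lies 82 mm above the table and 95 mm along the socket frame's +y from the socket's centre. The x axis of this frame turns with the lever; at mid swing the lever stands upright.
- spare_bit: bystander bit, standing in the other hole of the rack: same shank and collar as the cone bit, but a blue collar and a 24 mm steel ball on top; origin at the foot of its shank
- tube: white plastic ring-shaped tube standing on the table, 72 mm diameter, 90 mm high, bystander; origin at its underside
- flange: white plastic flange, 76 mm diameter, 42 mm high, bystander; origin at its underside
- pliers: pliers with blue handles lying flat in front of the spindle, about 170 mm long, bystander
- screwdriver: screwdriver with blue handle lying beyond the controller, bystander
- drink: pink closed bottle, 64 mm diameter, 180 mm high, bystander; origin at its underside
Mind the look-alikes: they are no part of the job. There is more than one size of the cone_bit; the one meant has the size given above.

How it is judged:
On the way, in this order (a step that is already met when the one before it is completed fails the run):
1. the cone bit stands on the chuck's floor, released (horizontal distance between cone_bit and chuck_seat below 0.008 m and height (world z) of cone_bit between 0.055 and 0.064 m and angle between cone_bit's own z axis and vertical below 0.25 rad and contact force between the fingers and cone_bit below 0.3 N), for 0.2 s.
2. all four jaws press on the bit, which is upright and centred (horizontal distance between cone_bit and chuck_seat below 0.003 m and height (world z) of cone_bit between 0.055 and 0.064 m and angle between cone_bit's own z axis and vertical below 0.06 rad and contact force between each of jaw1, jaw2, jaw3, jaw4 and cone_bit above 5 N), for 0.2 s.
3. the module is fully home in the socket, released (distance between module_shoulder and controller_hole0 below 0.004 m and angle between module's own z axis and vertical below 0.06 rad and contact force between the fingers and module below 0.3 N), for 0.2 s.
4. the lever is thrown over to on (value of joint switch above 0.8 rad), for 0.1 s.
At the end, for the whole second after the job is handed in: Bit foot within 3 mm of the chuck axis and under 4 mm off its floor, bit within 0.06 rad of upright, each jaw pressing it with over 5 N; module shoulder within 4 mm of the socket mouth, module within 0.06 rad of upright; lever past 0.8 rad; bit and module at rest (under 0.02 m/s) (all of step 2 and distance between module_shoulder and controller_hole0 below 0.004 m and angle between module's own z axis and vertical below 0.06 rad and value of joint switch above 0.8 rad and linear speed of each of cone_bit, module below 0.02 m/s); the robot touches nothing.
It fails at once if a bystander (spare bit, tube, flange, pliers, screwdriver or bottle) is moved more than 40 mm (distance of any of spare_bit, tube, flange, pliers, screwdriver, drink from where it was at the start of the episode above 0.04 m).
It fails at once if the lever is thrown to on (past 0.5 rad) while the module is not home in its socket or the jaws do not hold the bit (value of joint switch above 0.5 rad and (distance between module_shoulder and controller_hole0 above 0.008 m or value of joint sleeve below 1 rad)).
It also fails if it takes over 72 s, if anything falls off the work surface, if the arm or the gripper's body presses on something with over 40 N, if the wrist force passes 120 N, or if a joint passes its speed limit or range.

## Working session

There is one attempt and no reset: what is moved stays moved. The work goes in short steps, each a Python script; the robot and the scene stay as the last script left them, time stands still between calls to the robot, and variables do not carry over. Pictures are saved under pics/ and viewed, about 8 in all and at most 12, crops included, and the job is handed in when it is done.

```bash
mkdir -p pics; ls; python3 - <<'E'
from bench import *
import cv2,numpy as np
for n in ["side","top","wrist"]:
    c=calibration(n); print(n,c)
    im=read_camera(n); cv2.imwrite(f"pics/{n}0.png",im[:,:,::-1])
o=observe(); print(o,grip_depth)
E
```

```text
pics
side {'fx': 389.3848834443605, 'fy': 389.3848834443605, 'cx': 274.49365656621023, 'cy': 217.4597847170813, 'extrinsics': array([[ 0.9761906 ,  0.1338934 , -0.17065895,  0.44222126],
       [-0.21637293,  0.65662505, -0.72251388, -0.62116708],
       [ 0.0153191 ,  0.74223723,  0.6699621 ,  0.71318374],
       [ 0.        ,  0.        ,  0.        ,  1.        ]])}
top {'fx': 530.910863274917, 'fy': 530.910863274917, 'cx': 278.8438082314464, 'cy': 210.29369331556757, 'extrinsics': array([[-0.00627901,  0.99684672, -0.07910238,  0.47144672],
       [-0.99997641, -0.00603912,  0.0032716 ,  0.03797761],
       [ 0.00278358,  0.07912105,  0.99686113,  1.67754827],
       [ 0.        ,  0.        ,  0.        ,  1.        ]])}
wrist {'fx': 325.19226210127806, 'fy': 325.19226210127806, 'cx': 283.67949356178104, 'cy': 212.14869738211294, 'extrinsics': array([[ 0.29944901, -0.91947918, -0.25473185,  0.1219672 ],
       [ 0.95410854,  0.28782807,  0.08265532,  0.61574017],
       [-0.00268087, -0.26779289,  0.96347277,  0.37314319],
       [ 0.        ,  0.        ,  0.        ,  1.        ]])}
{'clock': 0.15, 'qpos': array([-1.23318514,  0.6898242 , -0.19454449,  1.56608429,  0.15730308,
        0.90249459, -0.21514739]), 'joint_vel': array([ 0.00099331, -0.00272768, -0.00183785, -0.00445038, -0.00037047,
       -0.00119764, -0.00183293]), 'tau': array([-1.11863756e-03, -5.39931357e+01, -1.26808874e+00, -1.58718020e+01,
        9.34187206e-03,  6.44805186e-03, -6.64509813e-06]), 'tcp_pos': array([0.18685469, 0.59590465, 0.23065374]), 'tool_rot': array([ 1.51306936e-01,  9.88486574e-01, -7.07025929e-04, -6.20137548e-05]), 'ft_force': array([-0.20288996, -0.62573729, -0.13745281]), 'wrist_torque': array([ 0.03005823,  0.02052649, -0.00698448]), 'finger_gap': 0.08559008397052761} 0.0187
```

View pics/top0.png

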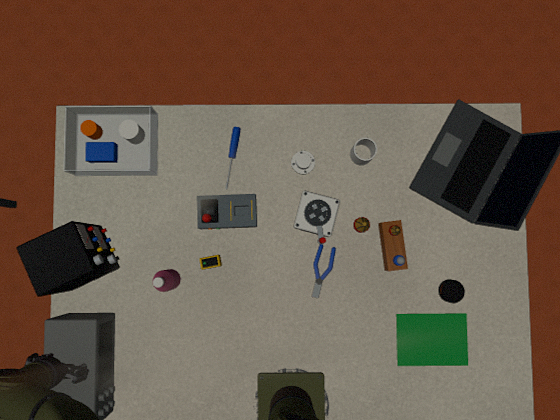

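View pics/side0.png

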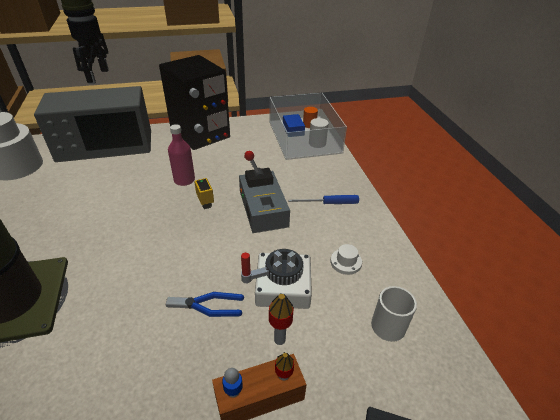

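Top view: chuck (318,211), rack at (393,245) with the cone bit in the far hole (395,230) and the spare bit at (398,260). A look-alike larger cone bit stands free at (361,225). Module is at (210,262), socket at (243,210), lever ball at (208,217). The side view agrees: handle (246,262), module (205,190).

Next I'll sweep the wrist camera over the scene.

```bash
cat > h.py <<'E'
from bench import *
import cv2,numpy as np,pickle
from scipy.spatial.transform import Rotation as Rn
def q(a,tilt=0):  # jaw direction angle a (world), tool down, camera on tool +x
    c,s=np.cos(a),np.sin(a)
    return Rn.from_matrix(np.array([[-s,c,0],[c,s,0],[0,0,-1]]).T.reshape(3,3)).as_quat()
def ray(c,u,v,fish):
    x,y=(u-c['cx'])/c['fx'],(v-c['cy'])/c['fy']
    if fish:
        r=np.hypot(x,y)+1e-12; d=np.array([np.sin(r)*x/r,-np.sin(r)*y/r,-np.cos(r)])
    else: d=np.array([x,-y,-1.])
    E=c['extrinsics']; d=E[:3,:3]@d; return E[:3,3],d/np.linalg.norm(d)
def plane(c,u,v,z,fish=True):
    o,d=ray(c,u,v,fish); return o+d*(z-o[2])/d[2]
def tri(rays):
    A=0;b=0
    for o,d in rays:
        P=np.eye(3)-np.outer(d,d); A=A+P; b=b+P@o
    p=np.linalg.solve(A,b); return p,[float(np.linalg.norm(np.cross(p-o,d))) for o,d in rays]
def shot(name,cam="wrist"):
    c=calibration(cam); im=read_camera(cam); cv2.imwrite(f"pics/{name}.png",im[:,:,::-1])
    pickle.dump(c,open(f"pics/{name}.pkl","wb")); return c,im
def load(name): return pickle.load(open(f"pics/{name}.pkl","rb")),cv2.imread(f"pics/{name}.png")[:,:,::-1]
def proj(c,p,fish=True):
    E=c['extrinsics']; x,y,z=E[:3,:3].T@(np.array(p)-E[:3,3]); y=-y; z=-z
    s=np.hypot(x,y); k=(np.arctan2(s,z)/s if fish else 1/z)
    return c['cx']+c['fx']*x*k, c['cy']+c['fy']*y*k
E
python3 - <<'E'
from h import *
print(Rn.from_quat(q(1.5708)).as_matrix().round(2))
c=calibration("top")
for n,u,v,z in [("chuck",318,211,.09),("bit",395,230,.12),("blue",398,260,.12),("mod",210,262,.07),("sock",243,210,.06),("ball",208,217,.15),("handle",322,240,.135)]:
    print(n,plane(c,u,v,z,False).round(3))
for i,p in enumerate([(.40,.26,.32),(.46,.12,.32),(.48,-.08,.32),(.46,-.24,.32)]):
    movep(p,q(np.pi/2)); print(observe()['clock']); shot(f"w{i}")
tiles=[load(f"w{i}")[1][:,:,::-1] for i in range(4)]
E
python3 -c "
import cv2,numpy as np
t=[cv2.imread(f'pics/w{i}.png') for i in range(4)]
m=np.vstack([np.hstack(t[:2]),np.hstack(t[2:])]); cv2.imwrite('pics/mos.png',cv2.resize(m,(800,600),interpolation=cv2.INTER_AREA))"
```

```text
[[-1. -0.  0.]
 [-0.  1.  0.]
 [-0.  0. -1.]]
chuck [ 0.595 -0.085  0.09 ]
bit [ 0.535 -0.308  0.12 ]
blue [ 0.447 -0.315  0.12 ]
mod [0.444 0.241 0.07 ]
sock [0.601 0.142 0.06 ]
ball [0.575 0.237 0.15 ]
handle [ 0.507 -0.092  0.135]
1.6583
2.3667
3.2333
3.9667
```

View pics/mos.png

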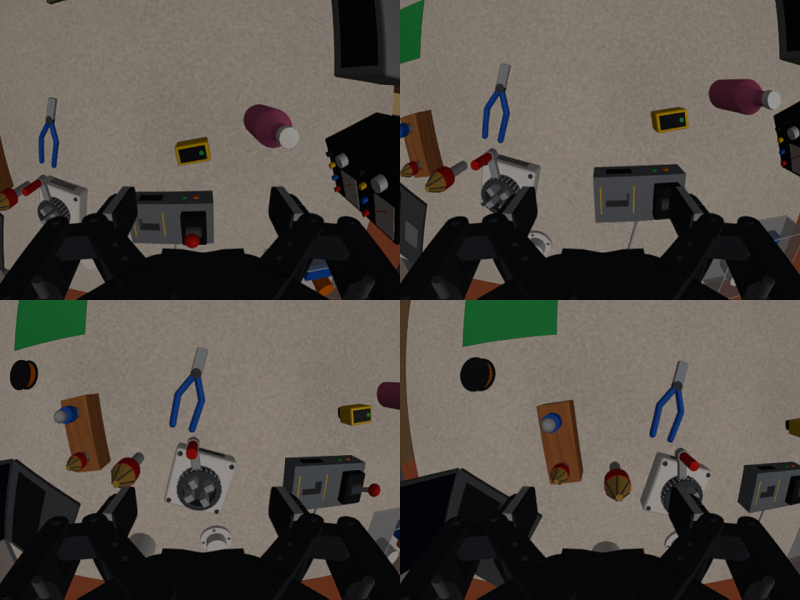

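The mosaic shows the rack with the bits at its ends (w3, tile pixels spare 550,422; cone bit 560,473), the free-standing decoy (618,480), the chuck (675,490) with its handle (688,460), the controller and the module. Now closer stereo pairs.

```bash
python3 - <<'E'
from h import *
for n,p in [("b1",(.46,-.36,.26)),("b2",(.46,-.24,.26)),("c1",(.51,-.14,.26)),("c2",(.51,-.03,.26))]:
    movep(p,q(np.pi/2)); wait(.15); shot(n); print(n,observe()['clock'])
T=[]
for n,pt in [("b1",(.51,-.28,.09)),("b2",(.51,-.28,.09)),("c1",(.57,-.085,.09)),("c2",(.57,-.085,.09))]:
    c,im=load(n); u,v=map(int,proj(c,pt)); u=min(max(u-125,0),560-250);v=min(max(v-94,0),420-188); print(n,u,v)
    T.append(cv2.convertScaleAbs(cv2.resize(im[v:v+188,u:u+250,::-1],(400,300),interpolation=cv2.INTER_CUBIC),alpha=1.6))
cv2.imwrite("pics/mos2.png",np.vstack([np.hstack(T[:2]),np.hstack(T[2:])]))
E
```

```text
b1 4.8167
b2 5.5667
c1 6.2917
c2 7.0083
b1 233 145
b2 122 147
c1 214 156
c2 109 156
```

View pics/mos2.png

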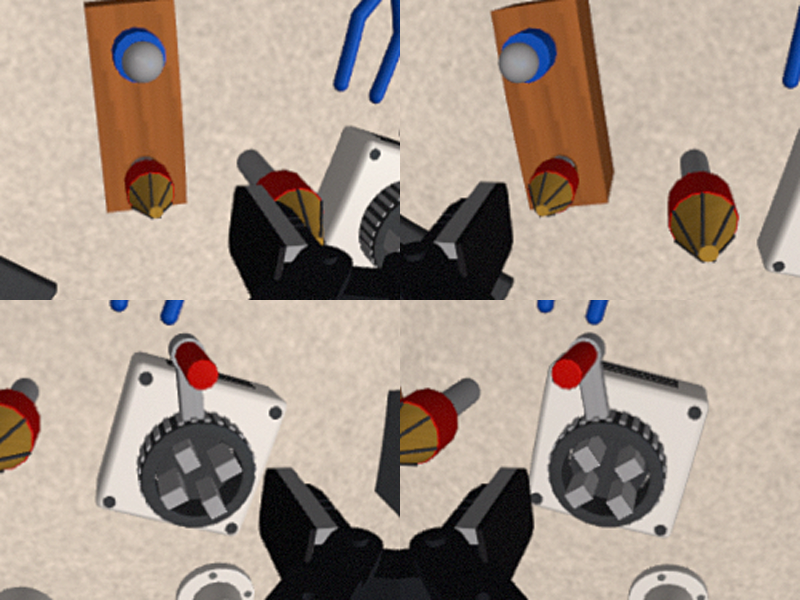

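Bit cone tips are at tile (154,211) in b1 and (143,211) in b2. Chuck housing screws in c1 are (146,79), (276,112), (232,228), (110,202), and the handle top disc is at (202,74) in c1 and (166,74) in c2. The spare bit is about 90 mm from the cone bit. The decoy stands between rack and chuck.

```bash
python3 - <<'E'
from h import *
off={"b1":(233,145),"b2":(122,147),"c1":(214,156),"c2":(109,156)}
L={n:load(n) for n in off}
def px(n,t): return off[n][0]+t[0]/1.6-.2, off[n][1]+t[1]/1.6-.2
def ref(n,t,f,r=7):
    u,v=px(n,t);im=L[n][1].astype(float)
    ys,xs=np.mgrid[int(v)-r:int(v)+r+1,int(u)-r:int(u)+r+1]
    w=f(im[ys,xs]); return (xs*w).sum()/w.sum(),(ys*w).sum()/w.sum()
dark=lambda p:np.clip(np.median(p.mean(2))*.75-p.mean(2),0,None)
id=lambda n,t:px(n,t)
def T(a,b,name):
    p,e=tri([ray(L[n][0],*uv,True) for n,uv in (a,b)]); print(name,p.round(4),np.round(e,4)); return p
T(("b1",px("b1",(154,211))),("b2",px("b2",(143,211))),"bit tip")
T(("b1",px("b1",(144,62))),("b2",px("b2",(118,62))),"spare ball")
T(("b2",px("b2",(308,253))),("c1",px("c1",(-10,138))),"decoy?")
S={}
for n,l in {"c1":[(276,112),(232,228),(110,202),(146,79)],"c2":[(294,113),(260,230),(137,199)]}.items():
    S[n]=[ref(n,t,dark,5) for t in l]
s=[T(("c1",S["c1"][i]),("c2",S["c2"][i]),f"screw{i}") for i in range(3)]
z=np.mean(s,0)[2]; print("ctr12 diag 0-2",(s[0]+s[2])/2, "sides",np.linalg.norm(s[0]-s[1]),np.linalg.norm(s[1]-s[2]))
for n in S: # on z=.05 plane
    P=[plane(L[n][0],*u,.05) for u in S[n]]; print(n,"diag02",((P[0]+P[2])/2).round(4), ((P[1]+P[3])/2).round(4) if len(P)>3 else "")
red=lambda p:((p[...,0]>1.6*0+150)&(p[...,1]<60)).astype(float)
T(("c1",px("c1",(202,74))),("c2",px("c2",(166,74))),"handle top")
im=L["c1"][1];u,v=map(int,px("c1",(202,74)));print(im[v,u])
# jaws: bright grey top centroid by hand
J1=[(189,157),(229,170),(173,199),(215,204)];J2=[(187,157),(230,168),(180,198),(222,204)]
for n,J in (("c1",J1),("c2",J2)): print(n,"jawmean z.095",np.mean([plane(L[n][0],*px(n,t),.095) for t in J],0).round(4))
# tip on plane z .125
for n,t in (("b1",(154,211)),("b2",(143,211))): print(n,plane(L[n][0],*px(n,t),.125).round(4))
c=L["b1"][0]
print("rack corners z.06",[plane(c,*px("b1",t),.06).round(3)[:2] for t in [(84,3),(174,0),(186,202),(107,212)]])
E
```

```text
bit tip [ 0.5382 -0.3142  0.1201] [0.0005 0.0005]
spare ball [ 0.4465 -0.3235  0.1154] [0.0002 0.0002]
decoy? [ 0.5436 -0.2116  0.149 ] [0.0064 0.0064]
screw0 [ 0.5566 -0.023   0.0498] [0.0002 0.0002]
screw1 [ 0.6531 -0.0493  0.0503] [0.0001 0.0001]
screw2 [ 0.6209 -0.1456  0.0627] [0.0003 0.0003]
ctr12 diag 0-2 [ 0.58875299 -0.08430112  0.05625448] sides 0.10000369979632977 0.10233698885742941
c1 diag02 [ 0.592  -0.0844  0.05  ] [ 0.5918 -0.0844  0.05  ]
c2 diag02 [ 0.5922 -0.0865  0.05  ] 
handle top [ 0.5071 -0.0946  0.1337] [0.0001 0.0001]
[118  14   9]
c1 jawmean z.095 [ 0.5901 -0.0841  0.095 ]
c2 jawmean z.095 [ 0.5899 -0.0829  0.095 ]
b1 [ 0.5351 -0.315   0.125 ]
b2 [ 0.5362 -0.313   0.125 ]
rack corners z.06 [array([ 0.418, -0.357]), array([ 0.415, -0.298]), array([ 0.561, -0.281]), array([ 0.569, -0.34 ])]
```

```bash
python3 - <<'E'
from h import *
Q=q(np.pi/2); B=(.5355,-.314)
movep((*B,.19),Q); ungrasp(); line_to((*B,.067),v=.12); print(observe()['clock'],observe()['ft_force'].round(2))
grab(50); o=observe(); print(o['clock'],o['finger_gap'],o['tcp_pos'],o['ft_force'].round(2))
line_to((*B,.28),v=.15); o=observe(); print(o['clock'],o['finger_gap'],o['ft_force'].round(2))
C=(.591,-.0842)
movep((*C,.24),Q); wait(.2); o=observe();print(o['clock'],o['tcp_pos'],o['ft_force'].round(2))
shot("h1"); shot("hs","side")
A=load("h1")[1][160:420,150:410,::-1]; s=load("hs")[1][120:320,180:380,::-1]
cv2.imwrite("pics/h.png",np.hstack([cv2.convertScaleAbs(cv2.resize(x,(400,400)),alpha=1.6) for x in (A,s)]))
E
```

```text
9.525 [-0.16 -0.74  0.97]
10.0667 0.030118491873089494 [ 0.53574501 -0.31381438  0.06745406] [-0.26  0.49  4.65]
11.6333 0.030716220673931992 [-1.1  -0.22 -3.07]
12.7833 [ 0.59093222 -0.08671434  0.24022534] [ 0.79 -0.26 -2.74]
```

View pics/h.png

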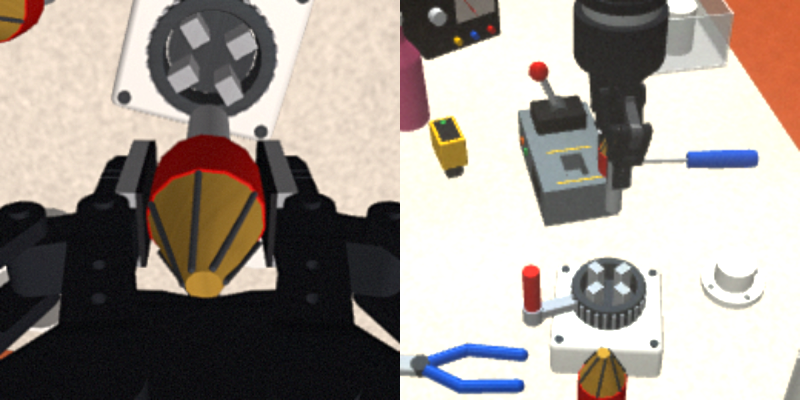

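Bit is held upright between the pads. In the wrist crop the tip is at (204,285), and the chuck lies behind it with jaw tops at about (196,33), (241,41), (183,73), (232,86).

```bash
python3 - <<'E'
from h import *
c,im=load("h1"); o=observe(); print(o['tcp_pos'].round(4), o['clock'])
f=lambda t:(150+t[0]*.65-.2,160+t[1]*.65-.2)
zt=.298
print("tip",plane(c,*f((204,285)),zt).round(4))
print("shank L/R at foot",plane(c,*f((189,110)),zt-.1).round(4),plane(c,*f((229,110)),zt-.1).round(4), "front foot", plane(c,*f((209,103)),zt-.1).round(4))
print("jaws",np.mean([plane(c,*f(t),.095) for t in [(196,33),(241,41),(183,73),(232,86)]],0).round(4))
s=[plane(c,*f(t),.05) for t in [(124,97),(261,131)]];print("screws",s)
line_to((.591,-.0842,.20),v=.1); wait(.3); print(observe()['tcp_pos'].round(4))
E
```

```text
[ 0.5909 -0.0857  0.2401] 12.8833
tip [ 0.5914 -0.0877  0.298 ]
shank L/R at foot [ 0.5861 -0.0941  0.198 ] [ 0.5862 -0.0785  0.198 ] front foot [ 0.5832 -0.0863  0.198 ]
jaws [ 0.5893 -0.0836  0.095 ]
screws [array([ 0.62713405, -0.14568015,  0.05      ]), array([ 0.65292085, -0.04873051,  0.05      ])]
[ 0.5914 -0.0842  0.2006]
```

```bash
python3 - <<'E'
from h import *
C=(.5912,-.0843)
line_to((*C,.112),v=.1); wait(.2); o=observe(); f0=o['ft_force']; print(o['tcp_pos'].round(4),f0.round(2))
for z in np.arange(.108,.096,-.0015):
    line_to((*C,z),v=.03); wait(.1); o=observe(); d=o['ft_force']-f0; print(o['tcp_pos'].round(4),d.round(2))
    if d[2]>5: break
shot("p0")
ungrasp(); wait(.3); o=observe(); print(o['clock'],o['finger_gap'],o['ft_force'].round(2))
shot("p1"); shot("ps","side")
line_to((*C,.23),v=.2); print(observe()['clock']); shot("p2")
A=load("p2")[1][140:420,150:430,::-1]; s=load("ps")[1][200:320,220:340,::-1]
cv2.imwrite("pics/p.png",np.hstack([cv2.convertScaleAbs(cv2.resize(x,(400,400)),alpha=1.6) for x in (A,s)]))
E
```

```text
[ 0.5916 -0.0843  0.1126] [-0.05  0.3  -1.94]
[ 0.5912 -0.0843  0.1079] [-0.92 -0.27 -0.93]
[ 0.5912 -0.0843  0.1065] [ 0.48  0.02 -0.57]
[ 0.5912 -0.0843  0.105 ] [-0.29 -1.12 -0.18]
[ 0.5912 -0.0843  0.1035] [ 0.28 -0.26 -1.26]
[ 0.5916 -0.0843  0.1025] [ 0.04 -0.86  5.3 ]
17.675 0.08550883241913487 [ 0.01 -0.22 -0.1 ]
18.5667
```

View pics/p.png

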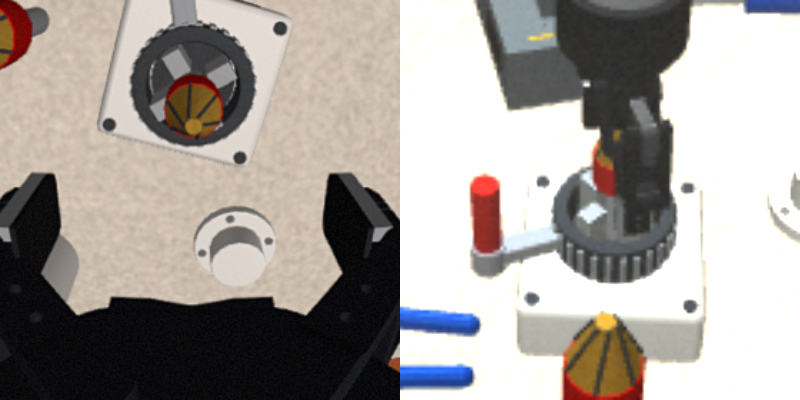

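Bit stands upright in the open chuck, tip at (194,126) in the crop. Next the handle: grip it and swing it on its arc, watching the tangential force.

```bash
python3 - <<'E'
from h import *
C=np.array((.5914,-.0843)); H=np.array((.5071,-.0946)); d=H-C; r=.085; phi=np.arctan2(d[1],d[0])%(2*np.pi)
print(np.hypot(*d),np.degrees(phi))
P=lambda f,z=.101:(C[0]+r*np.cos(f),C[1]+r*np.sin(f),z)
a=lambda f:f-np.pi/2
for f in (phi,phi-.7,phi-1.3): print(inverse_kinematics(P(f),q(a(f))))
movep(P(phi,.2),q(a(phi))); line_to(P(phi),v=.15); wait(.2); print(observe()['ft_force'].round(2))
grab(30); wait(.1); o=observe(); print(o['clock'],o['finger_gap'],o['ft_force'].round(2))
f=phi
while phi-f<1.36:
    t=phi-f
    f-= .15 if t<.7 else .04
    line_to(P(f),v=.08,ori=q(a(f))); wait(.05)
    o=observe(); F=o['ft_force']; x=o['tcp_pos'][:2]-C; fa=np.arctan2(x[1],x[0])%(2*np.pi)
    tg=np.array((np.sin(fa),-np.cos(fa))); ra=x/np.hypot(*x)
    print(round(phi-f,2),round(phi-fa,3),"tan",round(-F[:2]@tg,2),"rad",round(F[:2]@ra,2),round(F[2],2),round(o['clock'],1))
    if t>.7 and -F[:2]@tg>13: break
E
```

```text
0.08492690975185667 186.9660245252512
[ 0.17969101  0.75952557 -0.13883985  2.00425538  0.25099017  0.3937917
  1.53858762]
[-1.97234790e-03  7.63100596e-01 -2.28279046e-02  1.99083966e+00
  4.17026786e-02  3.88087134e-01  9.35300381e-01]
[-0.13863893  0.79875622  0.1132606   1.88393504 -0.18024702  0.46866459
  0.49408736]
[ 0.25  0.45 -0.32]
20.8 0.017213502356693423 [-0.85  1.94  4.05]
0.15 0.15 tan -0.72 rad -0.79 2.63 21.2
0.3 0.295 tan -0.59 rad -0.33 2.07 21.5
0.45 0.453 tan -0.63 rad -1.01 3.4 21.9
0.6 0.607 tan -1.86 rad -1.78 2.6 22.2
0.75 0.741 tan 0.7 rad -3.17 3.2 22.6
0.79 0.775 tan 3.44 rad -2.26 4.07 22.9
0.83 0.822 tan 3.49 rad -2.81 4.8 23.2
0.87 0.864 tan 3.25 rad -2.9 5.41 23.5
0.91 0.906 tan 2.56 rad -3.23 4.63 23.8
0.95 0.945 tan 2.9 rad -3.5 5.04 24.1
0.99 0.984 tan 2.71 rad -3.26 5.68 24.4
1.03 1.023 tan 3.23 rad -2.63 6.17 24.7
1.07 1.063 tan 2.51 rad -3.09 6.04 25.0
1.11 1.102 tan 3.38 rad -2.76 6.02 25.3
1.15 1.138 tan 4.01 rad -3.11 6.87 25.6
1.19 1.172 tan 4.7 rad -3.89 8.45 25.9
1.23 1.206 tan 5.94 rad -3.47 8.97 26.2
1.27 1.24 tan 6.27 rad -3.65 10.37 26.5
1.31 1.266 tan 8.6 rad -3.6 10.85 26.8
1.35 1.293 tan 9.95 rad -3.3 13.56 27.1
1.39 1.32 tan 13.1 rad -2.52 14.0 27.4
```

```bash
python3 - <<'E'
from h import *
wait(.25); o=observe(); print(o['ft_force'].round(2),o['tcp_pos'].round(4))
ungrasp(); wait(.2); o=observe(); print(o['ft_force'].round(2),o['tcp_pos'].round(4))
p=o['tcp_pos']; line_to((p[0],p[1],.24),v=.2)
# look back from robot side, over chuck, en route to the module
movep((.53,-.03,.26),q(np.pi/2)); wait(.15); shot("k1")
movep((.39,.18,.26),q(np.pi/2)); wait(.15); shot("m1")
movep((.39,.30,.26),q(np.pi/2)); wait(.15); shot("m2")
movep((.53,.20,.26),q(np.pi/2)); wait(.15); shot("s1")
movep((.53,.09,.26),q(np.pi/2)); wait(.15); shot("s2"); print(observe()['clock'])
T=[]
for n,pt in [("k1",(.58,-.06,.1)),("m1",(.444,.241,.07)),("m2",(.444,.241,.07)),("k1",(.58,-.06,.1)),("s1",(.60,.16,.06)),("s2",(.60,.16,.06))]:
    c,im=load(n); u,v=map(int,proj(c,pt)); w=75 if n[0]=='m' else 105; u=min(max(u-w,0),560-2*w);v=min(max(v-w,0),420-2*w); print(n,u,v,w)
    T.append(cv2.convertScaleAbs(cv2.resize(im[v:v+2*w,u:u+2*w,::-1],(266,266),interpolation=cv2.INTER_CUBIC),alpha=1.6))
cv2.imwrite("pics/mos3.png",np.vstack([np.hstack(T[:3]),np.hstack(T[3:])]))
E
```

```text
[-9.5  -6.4  14.78] [ 0.5605 -0.0052  0.1009]
[-0.35 -0.52 -0.33] [ 0.5661 -0.0031  0.101 ]
34.0917
k1 149 140 105
m1 266 161 75
m2 157 163 75
k1 149 140 105
s1 142 144 105
s2 238 143 105
```

View pics/mos3.png

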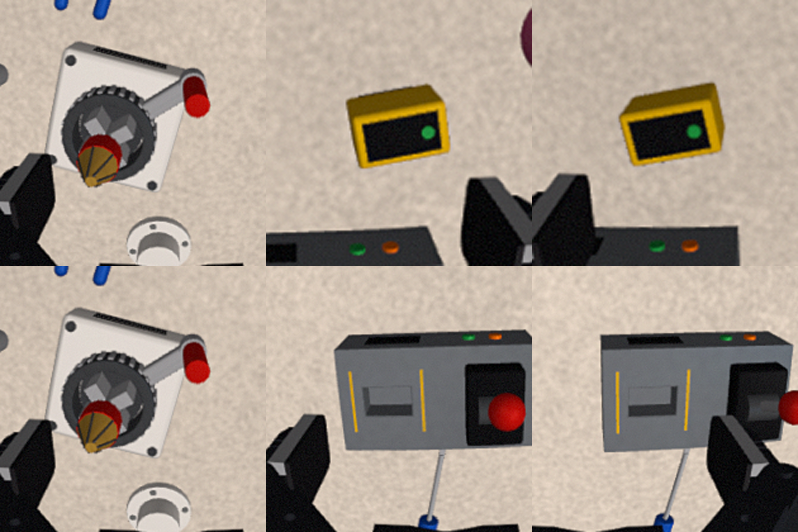

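Module top quad is at tile m1 (354,116)-(442,101)-(449,151)-(361,167) and similar in m2. The socket hole with yellow lines is at (388,401) in s1 and (652,401) in s2, and the lever ball at (507,411). Bit is upright with the jaws closed in on it. Now refine with masks.

```bash
python3 - <<'E'
from h import *
R={}
def comps(m,amin):
    cs,_=cv2.findContours(m.astype(np.uint8),cv2.RETR_EXTERNAL,cv2.CHAIN_APPROX_NONE); return [c for c in cs if cv2.contourArea(c)>amin]
for n,(u,v) in {"m1":(266,161),"m2":(157,163)}.items():
    c,im=load(n); hsv=cv2.cvtColor(im[v:v+150,u:u+150].copy(),cv2.COLOR_RGB2HSV)
    y=(hsv[...,0]>18)&(hsv[...,0]<32)&(hsv[...,1]>170); V=hsv[...,2]
    t,_=cv2.threshold(V[y].reshape(-1,1),0,255,cv2.THRESH_OTSU)
    k=max(comps(y&(V>t),100),key=cv2.contourArea)
    k=cv2.approxPolyDP(cv2.convexHull(k),4,True)[:,0]+(u,v)
    rc=cv2.minAreaRect(k.astype(np.float32)); R[n]=(c,rc[0]); print(n,t,k.tolist(),rc)
    P=np.array([plane(c,*p,.07)[:2] for p in k.astype(float)]); print(P.round(4).tolist(), cv2.minAreaRect(P.astype(np.float32)*1000))
print("module top",tri([ray(c,*p,True) for c,p in R.values()]))
S={}
for n,(u,v) in {"s1":(142,144),"s2":(238,143)}.items():
    c,im=load(n); hsv=cv2.cvtColor(im[v:v+210,u:u+210].copy(),cv2.COLOR_RGB2HSV)
    y=(hsv[...,0]>14)&(hsv[...,0]<35)&(hsv[...,1]>130)
    L=[cv2.minAreaRect((k[:,0]+(u,v)).astype(np.float32)) for k in comps(y,25)]
    L=sorted([l for l in L if 35<max(l[1])<60 and min(l[1])<9]); print(n,[(np.round(l[0],1),np.round(l[1],1)) for l in L])
    P=[plane(c,*l[0],.06) for l in L]; print("plane .06",np.mean(P,0).round(4),"dir",np.degrees(np.arctan2(*(P[1]-P[0])[1::-1])),np.linalg.norm(P[1]-P[0]))
    S[n]=(c,[l[0] for l in L])
    r=(hsv[...,0]<6)&(hsv[...,1]>200)&(hsv[...,2]>40); k=max(comps(r,50),key=cv2.contourArea); print("ball",cv2.minEnclosingCircle(k+np.array((u,v))))
    w={"s1":[(363,387),(412,386),(412,414),(363,415)],"s2":[(628,388),(677,387),(677,415),(629,416)]}[n]; x0={"s1":266,"s2":532}[n]
    H=np.array([plane(c,u+(p[0]-x0)*210/266-.1,v+(p[1]-266)*210/266-.1,.06)[:2] for p in w]); print("hole",H.round(4).tolist(),H.mean(0))
q2=[tri([ray(S[n][0],*S[n][1][i],True) for n in S])[0] for i in (0,1)]; print("lines tri",q2)
c,_=load("k1"); h=plane(c,149+198*210/266,140+106*210/266,.135); d=h[:2]-(.5914,-.0843); print("handle",h.round(4),np.hypot(*d),186.97-np.degrees(np.arctan2(d[1],d[0])), "tip",plane(c,149+92*210/266,140+182*210/266,.16).round(4))
E
```

```text
m1 93.0 [[365, 218], [368, 246], [320, 255], [316, 227]] ((342.5, 236.49996948242188), (28.261924743652344, 50.9437255859375), 79.59229278564453)
[[0.4225, 0.2664], [0.4553, 0.2723], [0.4652, 0.2181], [0.4323, 0.2126]] ((443.8411560058594, 242.2075653076172), (33.396812438964844, 55.187015533447266), 10.318360328674316)
m2 91.0 [[257, 220], [262, 247], [213, 254], [208, 228]] ((235.0, 237.49996948242188), (27.452852249145508, 50.23287582397461), 80.72740173339844)
[[0.4233, 0.2685], [0.4544, 0.2732], [0.4634, 0.2174], [0.4325, 0.214]] ((443.35400390625, 242.9701690673828), (31.40365219116211, 56.84573745727539), 9.156017303466797)
module top (array([0.44490814, 0.24305246, 0.0659807 ]), [7.583472639860189e-05, 7.583472639863839e-05])
s1 [(array([210.2, 250.5]), array([47.5,  2.3])), (array([265.2, 250. ]), array([48.1,  2.4]))]
plane .06 [0.6011 0.148  0.06  ] dir 91.42418213447432 0.06395800474445215
ball ((332.07830810546875, 259.04217529296875), 15.080863952636719)
hole [[0.5881, 0.1268], [0.5866, 0.1711], [0.6138, 0.1705], [0.6157, 0.1249]] [0.60104462 0.14832118]
s2 [(array([305. , 250.5]), array([47.,  2.])), (array([360.1, 248.5]), array([ 2.4, 47.1]))]
plane .06 [0.6013 0.148  0.06  ] dir 91.6636255059977 0.06408295398869927
ball ((444.29998779296875, 254.5), 12.788378715515137)
hole [[0.5885, 0.1255], [0.5879, 0.1699], [0.6154, 0.172], [0.6158, 0.1273]] [0.60191564 0.14866586]
lines tri [array([0.60215676, 0.11598535, 0.05981981]), array([0.60029359, 0.17999003, 0.06015808])]
handle [ 0.5463 -0.0119  0.135 ] 0.08529278596890451 65.03822962919116 tip [ 0.592  -0.0832  0.16  ]
```

Handle shows 1.135 rad of travel after release. I'll re-tension it once, because the contact margin is uncertain, before going to the module.

```bash
python3 - <<'E'
from h import *
C=np.array((.5914,-.0843)); r=.085; phi=np.radians(186.97); f0=np.radians(121.9)
P=lambda f,z=.101:(C[0]+r*np.cos(f),C[1]+r*np.sin(f),z)
a=lambda f:f-np.pi/2
movep(P(f0,.17),q(a(f0))); line_to(P(f0),v=.2); wait(.1); z=observe()['ft_force']
grab(60); wait(.1)
f=f0
for i in range(10):
    o=observe(); F=o['ft_force']; x=o['tcp_pos'][:2]-C; fa=np.arctan2(x[1],x[0])%(2*np.pi)
    tg=np.array((np.sin(fa),-np.cos(fa))); T=-F[:2]@tg
    print(round(phi-f,2),round(phi-fa,3),"tan",round(T,2),"rad",round(F[:2]@x/r,2),round(F[2],2),round(o['clock'],1))
    if T>14: break
    f-=.05; line_to(P(f),v=.08,ori=q(a(f))); wait(.05)
wait(.3); print(observe()['ft_force'].round(2))
ungrasp(); p=observe()['tcp_pos']; line_to((p[0],p[1],.17),v=.2); print(observe()['clock'])
movep((.53,.0,.26),q(np.pi/2)); wait(.1); shot("k2"); print(observe()['clock'])
c,im=load("k2"); u,v=map(int,proj(c,(.545,-.01,.135))); print(u,v)
cv2.imwrite("pics/k2c.png",cv2.convertScaleAbs(cv2.resize(im[v-40:v+110,max(u-120,0):max(u-120,0)+200,::-1],(800,600),interpolation=cv2.INTER_CUBIC),alpha=1.6))
E
```

```text
1.14 1.139 tan 0.23 rad -0.2 5.31 36.0
1.19 1.186 tan 0.43 rad 0.7 5.19 36.3
1.24 1.229 tan 0.91 rad 0.31 6.74 36.6
1.29 1.272 tan 2.24 rad 0.65 8.53 36.9
1.34 1.287 tan 8.17 rad 1.31 11.77 37.2
1.39 1.328 tan 9.24 rad -0.14 12.96 37.5
1.44 1.35 tan 13.42 rad 0.42 16.8 37.8
1.49 1.389 tan 16.28 rad 1.66 18.28 38.1
[-15.61  -3.46  18.25]
39.6
40.6833
273 223
```

View pics/k2c.png

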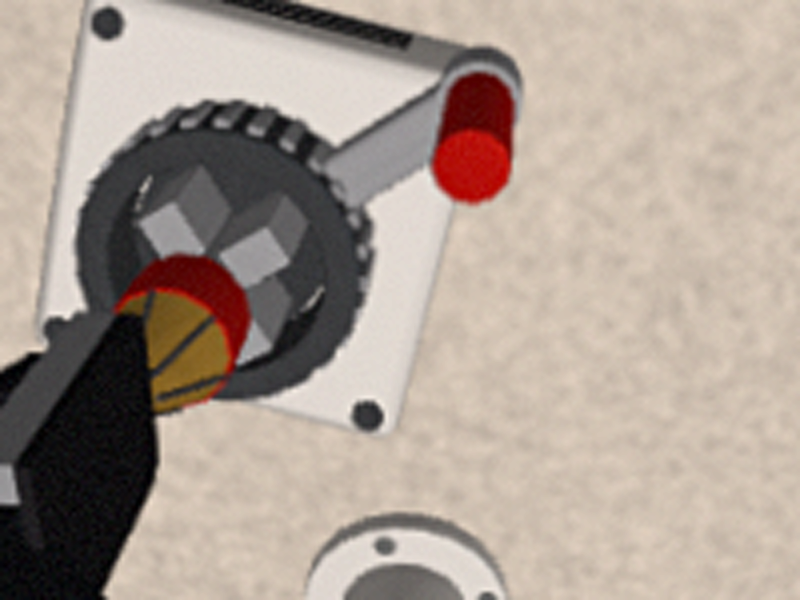

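Handle top at about px (271,224), the same place as before. Resistance again rose to 16 N, so the chuck is tight and repeatable. Bit is still upright, so on to the module.

```bash
python3 - <<'E'
from h import *
c,_=load("k2"); h=plane(c,271,224.2,.135); d=h[:2]-(.5914,-.0843); print("handle",np.radians(186.97)-np.arctan2(d[1],d[0]))
M=(.4438,.2428); a=np.radians(9.8); S=(.6013,.1482); b=np.radians(1.6)
movep((*M,.14),q(a)); line_to((*M,.034),v=.15); wait(.15); print(observe()['ft_force'].round(2),observe()['tcp_pos'].round(4))
grab(40); wait(.1); o=observe(); print(o['clock'],o['finger_gap'],o['ft_force'].round(2),o['tcp_pos'].round(4))
line_to((*M,.16),v=.2)
movep((*S,.16),q(b)); wait(.35); o=observe(); print(o['clock'],o['tcp_pos'].round(4),o['ft_force'].round(2))
shot("i1"); A=load("i1")[1]
cv2.imwrite("pics/i1c.png",cv2.convertScaleAbs(cv2.resize(A[140:420,110:450,::-1],(728,600),interpolation=cv2.INTER_CUBIC),alpha=1.6))
E
```

```text
handle 1.133706000101204
[-0.45 -0.6  -0.56] [0.4445 0.2431 0.0349]
43.6167 0.035663499647491465 [0.5  0.27 4.18] [0.444  0.243  0.0342]
45.5083 [0.6008 0.149  0.16  ] [-0.06 -0.13 -2.  ]
```

View pics/i1c.png

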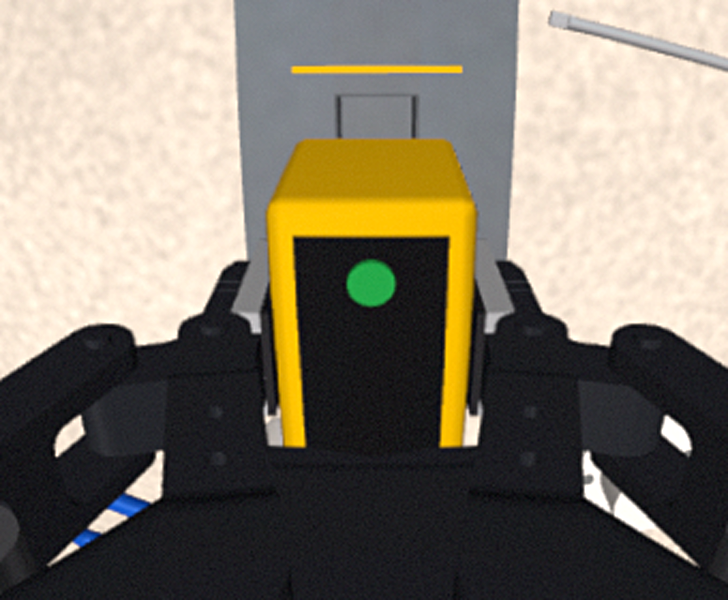

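Module is held square. The top front edge is at crop row 200, cols 270–473. The socket's +y hole edge is at row 95, cols 338–416, and the yellow line at row 69, cols 292–462.

```bash
python3 - <<'E'
from h import *
c,_=load("i1"); f=lambda t:(110+t[0]*340/728-.25,140+t[1]*280/600-.25)
for n,t,z in [("edge L",(270,200),.196),("edge R",(473,200),.196),("hole L",(338,95),.06),("hole R",(416,95),.06),("line L",(292,69),.06),("line R",(462,69),.06),("under L",(300,142),.151),("boxL",(237,40),.06),("boxR",(519,40),.06)]:
    print(n,plane(c,*f(t),z).round(4))
print(observe()['tcp_pos'].round(4))
E
```

```text
edge L [0.5829 0.1784 0.196 ]
edge R [0.616  0.1794 0.196 ]
hole L [0.5876 0.1704 0.06  ]
hole R [0.6152 0.1712 0.06  ]
line L [0.5711 0.1793 0.06  ]
line R [0.6311 0.1811 0.06  ]
under L [0.5833 0.1766 0.151 ]
boxL [0.5514 0.1894 0.06  ]
boxR [0.651  0.1924 0.06  ]
[0.6009 0.1489 0.1601]
```

```bash
python3 - <<'E'
from h import *
S=(.6015,.1485)
line_to((*S,.102),v=.1); wait(.25); f0=observe()['ft_force']; print(observe()['tcp_pos'].round(4),f0.round(2))
for z in (.094,.086,.080,.075,.072,.070,.069,.068,.067,.066):
    line_to((*S,z),v=.06); wait(.05); o=observe(); d=o['ft_force']-f0; print(z,o['tcp_pos'].round(4),d.round(2),round(o['clock'],2))
    if d[2]>8: break
E
```

```text
[0.6019 0.1486 0.1027] [-0.68 -0.62 -1.89]
0.094 [0.6012 0.1484 0.0936] [0.92 0.29 0.95] 46.88
0.086 [0.6013 0.1484 0.0857] [0.44 0.73 0.45] 47.21
0.08 [0.6013 0.1485 0.0798] [ 0.28  0.61 -0.79] 47.51
0.075 [0.6014 0.1485 0.0748] [-0.22  1.36  0.18] 47.81
0.072 [0.6014 0.1485 0.0719] [ 0.21  0.98 -0.4 ] 48.11
0.07 [0.6014 0.1485 0.07  ] [ 0.78  0.1  -1.14] 48.41
0.069 [0.6017 0.1485 0.0694] [0.22 0.5  4.61] 48.71
0.068 [0.6019 0.1486 0.0693] [-0.81  0.04 11.38] 49.01
```

Home: solid stop at TCP z 0.069, 35 mm above the pick height as expected. Release, then throw the lever.

```bash
python3 - <<'E'
from h import *
ungrasp(); wait(.25); o=observe(); print(o['finger_gap'],o['ft_force'].round(2))
c,_=load("s1"); print("ball",plane(c,332.1,259,.143).round(4))
line_to((.6015,.1485,.17),v=.2); 
grab(20)
movep((.515,.2434,.19),q(np.radians(91.6))); wait(.1); shot("v1"); print(observe()['clock'])
c,im=load("v1"); hsv=cv2.cvtColor(im.copy(),cv2.COLOR_RGB2HSV); r=((hsv[...,0]<6)&(hsv[...,1]>200)&(hsv[...,2]>40)).astype(np.uint8)
for k in cv2.findContours(r,0,1)[0]:
    if cv2.contourArea(k)>100: (u,v),R=cv2.minEnclosingCircle(k); print((u,v),R,plane(c,u,v,.143).round(4))
cv2.imwrite("pics/v1c.png",cv2.convertScaleAbs(im[:,:,::-1],alpha=1.6))
E
```

```text
0.08522691113491186 [-0.26 -0.12  0.48]
ball [0.5752 0.2434 0.143 ]
52.3
(20.0, 243.0) 23.85382080078125 [0.5318 0.0262 0.143 ]
```

View pics/v1c.png

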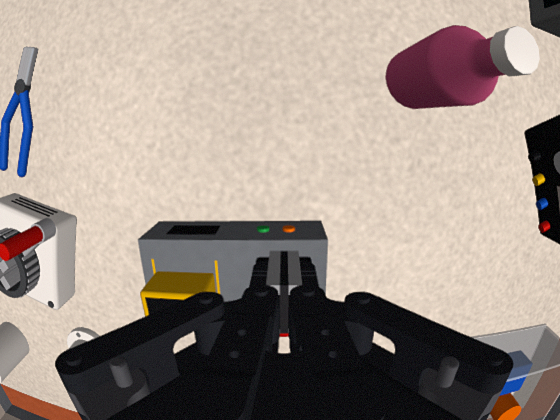

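Module sits in the controller (lower left, ~185,280) and the closed fingers stand in front of the lever. The ball, from s1, is at about (0.575, 0.243).

```bash
python3 - <<'E'
from h import *
line_to((.515,.2434,.128),v=.15); wait(.15); f0=observe()['ft_force']
for x in (.545,.565,.58,.59,.60,.605,.61,.615,.62,.625):
    line_to((x,.2434,.128),v=.12); wait(.05); o=observe(); d=o['ft_force']-f0; print(o['tcp_pos'].round(4),d.round(2),round(o['clock'],2))
    if x>.59 and d[0]<-6: break
line_to((.53,.2434,.14),v=.2); line_to((.45,.2434,.24),v=.25); wait(.1); o=observe(); print(o['clock'])
shot("e1"); shot("e2","side")
c,im=load("e2"); pb=proj(c,(.632,.2434,.143),False); print("expected on-ball px",pb,"off",proj(c,(.575,.2434,.143),False))
w=load("e1")[1][100:400,130:430]
cv2.imwrite("pics/e.png",np.hstack([cv2.convertScaleAbs(cv2.resize(x[:,:,::-1],(400,400),interpolation=cv2.INTER_CUBIC),alpha=1.6) for x in (im[130:330,180:380],w)]))
E
```

```text
[0.5442 0.2434 0.1281] [-0.22  0.36  0.24] 53.47
[0.564  0.2434 0.1279] [-0.52  0.48  0.66] 53.83
[0.5792 0.2433 0.1279] [-0.55  0.05  1.14] 54.16
[0.5896 0.2433 0.1279] [-0.33 -0.79  0.17] 54.46
[0.5998 0.2433 0.128 ] [-0.45  0.08  0.46] 54.76
[0.6052 0.2434 0.1281] [-0.27  1.16  0.92] 55.06
[0.6091 0.2435 0.1278] [-3.94  0.58  0.28] 55.36
[0.6094 0.2435 0.1276] [-13.79  -0.77   8.96] 55.66
57.0
expected on-ball px (np.float64(270.54251296043077), np.float64(153.79155628057546)) off (np.float64(249.45591225308078), np.float64(156.0769603790052))
```

View pics/e.png

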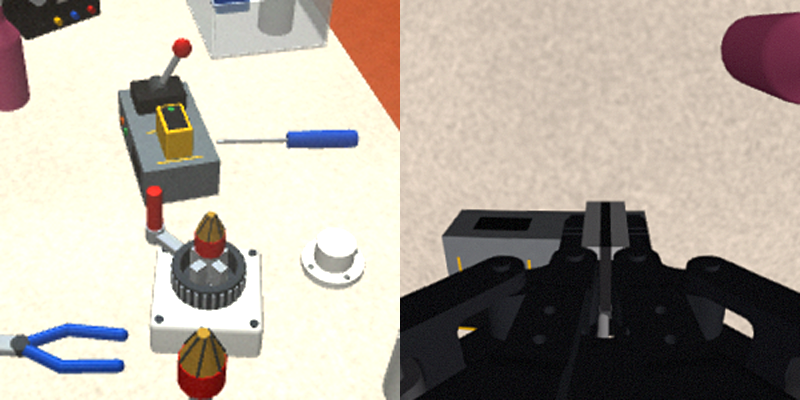

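The ball is at px (270.5,153.5), exactly the predicted full-on position. Module is seated, and the bit is upright in the jaws.

```bash
python3 -c "
from bench import *
job_done(); print(observe()['clock'])"
```

```text
the job is handed in; nothing more can be done
the job is handed in; nothing more can be done
```

I handed the job in at about 57 s of the 72 s allowed, with the bit loaded and clamped, the module plugged in, and the lever thrown to on. The tool gave no verdict. The per-jaw grip force could not be measured directly.

**What I did**
- **Bit:** I took the red-collared cone bit from the far hole of the rack, stood it on the chuck floor and let go. It touched down within about 1 mm of the expected height.
- **Sleeve:** I swung the red handle clockwise until it resisted with 13 N. I then gripped it again and pushed once more, to 16 N, before going to the module.
- **Module:** I plugged it in; it came to a solid stop at 35 mm above its pick height, as it should when fully home, and I let go.
- **Lever:** I pushed it over to its stop, about 14 N against the tool.

**Last checks**
- The final side picture shows the lever ball at pixel (270.5, 153.5), against (270.5, 153.8) predicted for full on. The module is seated and the bit upright in the jaws.
- The pliers, flange and screwdriver, as far as that picture shows them, look undisturbed. I did not measure them, and the rest were not checked again. The gripper was clear of everything.

**Where checks disagreed**
- **Handle angle:** when gripped, the arm read 1.32 rad and then 1.39 rad, but after each release the camera showed only about 1.13 rad of travel. I put this down to slack in the gripper plus the sleeve easing back. The starting angle (0 to 0.3 rad) was never measured. That the jaws are tight rests on the push forces and on the handle coming back to the same place both times.
- **Chuck centre:** the housing screws and the jaw tops gave centres about 2 mm apart, and I used the screws.

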